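# Clear the assembly jig and hold a bracket home in its corner

### The job

First clear the two glue bottles (yellow-capped and blue-capped) off the assembly jig: set each down upright, not dropped, in an empty cell of its own in the divided grey caddy. Then put the aluminium bracket flat on the jig plate and press it into the corner, its long side flush against the long fence and its short end against the short fence, and finish while still holding it firmly pushed against both fences, ready for a workmate to close the clamp. Leave everything else where it is, the two tins in the caddy included.

Things in the scene. Friction and masses are not known exactly. Their poses are not given: they have to be found in the camera images.
- jig_corner (a point): corner of the jig: point on top of its dark steel plate (12 mm thick, 235 mm square, fixed; plate and fences ground and oiled, slippery) where the fences' inner faces would meet. x runs along the long fence towards the short one, y points into the long fence, z up. Free plate: 169 mm to -x and -y. An open toggle clamp (red lever) stands beyond the corner to +x, +y from 30 mm off, up to 66 mm above the plate
- fence_long: aluminium bar fixed on the jig plate, 140 long x 20 x 14 mm high above the plate; its inner face lies in the plane y = 0 of jig_corner and runs from x = -8 mm to x = -148 mm; origin: centre of its underside; axes as jig_corner
- fence_short: aluminium bar fixed on the jig plate, 100 long x 20 x 14 mm high above the plate; its inner face lies in the plane x = 0 of jig_corner and runs from y = -8 mm to y = -108 mm; origin: centre of its underside; axes as jig_corner
- bracket_mid (a point): loose machined aluminium bracket, about 0.3 kg, on the bench: foot 80 (x) x 60 (y) x 16 mm high, with an upright web in its middle to grip by, 56 (x) x 12 (y) mm, rising 46 mm from the foot. The same after half a turn. The point is at its centre, 31 mm above its underside; z up. Home, it is at (-40, -30, 31) mm from jig_corner, x axis along the jig's x, either way round
- adhesive_mid (a point): white round bottle with yellow band and yellow nozzle cap, loose, 0.12 kg, 40 mm diameter, straight-sided up to 86 mm, 120 mm high; it stands on the jig plate. The point is its centre, 60 mm above its underside; z up along the bottle
- activator_mid (a point): white round bottle with blue band and blue nozzle cap, otherwise the same as the yellow-capped one; stands on the jig plate. The point is its centre, 60 mm above its underside; z up along the bottle
- caddy: divided grey caddy, fixed on the bench: an open box 139 x 139 mm, 40 mm high, with 5 mm walls, floor and dividers making 2 x 2 cells of 62 x 62 mm; origin: centre of its underside (on the bench); it may stand at any yaw
- cell0 (a point): centre of the floor of a cell of the caddy, 5 mm above the bench, cell centres are 67 mm apart; it is taken if a tin stands in it, else empty
- cell1 (a point): centre of the floor of a cell of the caddy, 5 mm above the bench, cell centres are 67 mm apart; it is taken if a tin stands in it, else empty
- cell2 (a point): centre of the floor of a cell of the caddy, 5 mm above the bench, cell centres are 67 mm apart; it is taken if a tin stands in it, else empty
- cell3 (a point): centre of the floor of a cell of the caddy, 5 mm above the bench, cell centres are 67 mm apart; it is taken if a tin stands in it, else empty
- tin_a_mid (a point): small copper-coloured tin standing in a cell of the caddy, 50 mm diameter, 34 mm high, loose; the point is its centre, 17 mm above its underside; leave it
- tin_b_mid (a point): small green tin standing in another cell of the caddy (diagonally opposite), 50 mm diameter, 34 mm high, loose; the point is its centre, 17 mm above its underside; leave it
- pliers: yellow-handled pliers lying on the bench beyond the work, about 165 mm long, loose; origin at the hinge, on the bench; leave it
- strip_coil: small coil of green strip lying flat, 120 mm diameter, 40 mm high, loose; origin at the centre of its underside; leave it
- roller: black guide roller with a steel stud, standing, 38 mm diameter, 54 mm high, loose; origin at the centre of its underside; leave it
- nut: steel nut, 30 mm square, 14 mm high, loose, lying on the bench; origin at the centre of its underside; leave it

How it is judged:
By the outcome, as a careful person would: the job done as asked, in the order asked, and still so for the second after the job is handed in, while the arm keeps its last pose, push and grip.
It also fails if it takes over 72 s, if anything falls off the work surface, if the arm or the gripper's body presses on something with over 40 N, if the wrist force passes 120 N, or if a joint passes its speed limit or range.

### The arm

A 6-joint arm with a two-finger parallel gripper is mounted at the origin on the work surface. World frame = base frame: x ahead of the robot, y to its left, z up, the work surface at z = 0. Lengths are in m, angles in rad, forces in N, time in s.
With the tool pointing down it reaches from about 0.375 to 0.9 m from the base axis. Payload 3.1 kg.
Tool frame: the origin (TCP) lies between the finger pads; the fingertips stand 17 mm ahead of it and the grasp point (between the pads) lies 2 mm behind it; z points along the fingers, y is the line along which they close (so a half turn about z gives the same grasp; the last joint's range is limited). The gripper opens to 85 mm and grips with 20 to 120 N. Pads are 22 mm wide; open, the fingers measure 114 mm over their backs; the gripper's body (76 mm by 85 mm) begins 54 mm behind the grasp point. The pads swing forward as they close: fully open they stand 13 mm farther back than shut.
Start: joints at [-1.413, 0.527, 1.433, -0, 1.181, -0.178], TCP at [0.206, -0.59, 0.219] pointing down, gripper open.
Joint ranges: [-3.08, 3.08], [-0.75, 2.2], [0.22, 2.44], [-1.43, 4.57], [0, 2.65], [-2.85, 2.85]. Speed limits (rad/s): [2.79, 2.79, 3.14, 3.14, 3.14, 3.14].

### API

Orientations are given as a unit quaternion [x, y, z, w].
In Python, from station import sense, vision, order gives the robot as it stands.
- The arm moves only by the shell command python3 -m crank 'ROWS' [OPENING] [FORCE]. ROWS is JSON, a list of rows, each an object with "dp": the shift along the world's x, y, z in units of 30 mm (1.0 is 30 mm), a list of three; "angular": the turn, a rotation vector about the world's x, y, z in degrees, a list of three. In form: [{"dp": [dx, dy, dz], "angular": [ax, ay, az]}, ...]. A call has 1 to 20 rows; each row shifts and turns the commanded pose from where the row before left it; what a row does not reach is not made up. A row lasts 1/10 s, in which the tool goes at most 50 mm and 8.59 degrees, less where a joint would pass 70% of its speed; a pose out of reach is approached as far as the arm can. A call is refused whole if a number of a shift passes 1 or a number of a turn 8.59, either way. A call with a gripper value outside its range is refused whole. OPENING is the closure, from 0 (fully open) to 1 (shut), set as the call begins (- or left out, the last holds). The fingers move at their own pace and stop on an object; FORCE is the grip in N (left out, the last holds). Time passes only in rows, so rows that do not move let the fingers close. It gives the time, the measured TCP pose, the force, the opening and the grip force at its end, in the units of the state.
- sense(): the state, without advancing time (a new reading comes with each control period).
- vision.snapshot(name): name is "scene" or "top"; returns a dict with "image" (400x640x3 uint8, blue, green, red), "range_z" (400x640 float32, m along the optical axis (not along the pixel's ray), 0 where there is no reading), "mtx" (3x3 intrinsics, pixels), "pose" (4x4, takes a point from camera to world coordinates). Camera axes: x right, y down, z forward; pixel columns grow to the right and rows downward; lengths in m; the calibration is good to about 2 mm. A picture is of the moment at which its call begins.
- order.sign_off(): hands the job in; it is judged then, once.
The state is a dict: "t": time; "q": joint angles; "qd": joint speeds; "tau": joint torques, N m; "tcp_pos": TCP position; "tool_rot": TCP orientation; "force": force on the tool from outside, world axes, zero at the start; "ft_torque": the same for the moment, N m; "finger_gap": opening from 0.0 (shut) to 1.0 (fully open); "gripper_force": force on a finger pad.
Only numpy, scipy, OpenCV 4.12 (cv2) and the standard library are available. Lean on these libraries where they do the work, as an engineer would, in place of code of your own. Each camera call takes 0.05 s, during which the arm holds its last target. There are 200 camera calls.

## Working session

There is one attempt and no reset: what is moved stays moved. The work goes in short steps, Python scripts to look and compute and a shell command to move; the robot and the scene stay as the last step left them, time stands still between calls to the robot, and variables do not carry over. Pictures are saved under pics/ and viewed, at most 10 in all, crops included, and the job is handed in when it is done.

```bash
mkdir -p pics; ls
python3 - <<'E'
from station import sense, vision
import cv2,numpy as np
s=sense();print(s)
for n in("scene","top"):
    d=vision.snapshot(n);cv2.imwrite(f"pics/{n}0.png",d["image"]);np.savez(f"{n}0.npz",**d)
    print(n,d["mtx"].round(1).tolist(),d["pose"].round(3).tolist())
E
```

```text
pics
{'t': 0.0, 'q': array([-1.41350079e+00,  5.28485498e-01,  1.43390924e+00,  2.17367673e-05,
        1.18139694e+00, -1.78493571e-01]), 'qd': array([-0.00163669, -0.0003849 ,  0.00028541,  0.00044031, -0.00080363,
       -0.00084368]), 'tau': array([-5.28942237e-04, -4.42349911e+01, -1.78025848e+01, -2.20200714e-04,
        8.56784784e-03,  8.35972060e-06]), 'tcp_pos': array([ 0.20586537, -0.58933291,  0.21801957]), 'tool_rot': array([ 9.85938882e-01,  1.67102700e-01,  2.17031693e-05, -1.09934388e-03]), 'force': array([-1.36662193, -0.16514892,  0.41457941]), 'ft_torque': array([ 0.0326674 , -0.0206885 , -0.02470631]), 'gripper_force': 0.0, 'finger_gap': 1.002226229305925}
scene [[408.7, 0.0, 316.1], [0.0, 408.7, 200.9], [0.0, 0.0, 1.0]] [[0.256, 0.678, -0.689, 1.179], [0.967, -0.18, 0.181, -0.18], [-0.001, -0.713, -0.702, 0.673], [0.0, 0.0, 0.0, 1.0]]
top [[439.4, 0.0, 319.8], [0.0, 439.4, 196.7], [0.0, 0.0, 1.0]] [[0.008, -0.989, 0.149, 0.454], [-1.0, -0.011, -0.015, -0.026], [0.016, -0.149, -0.989, 1.129], [0.0, 0.0, 0.0, 1.0]]
```

View pics/scene0.png

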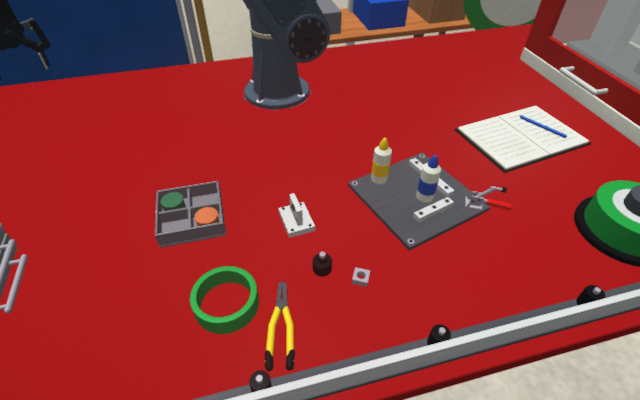

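View pics/top0.png

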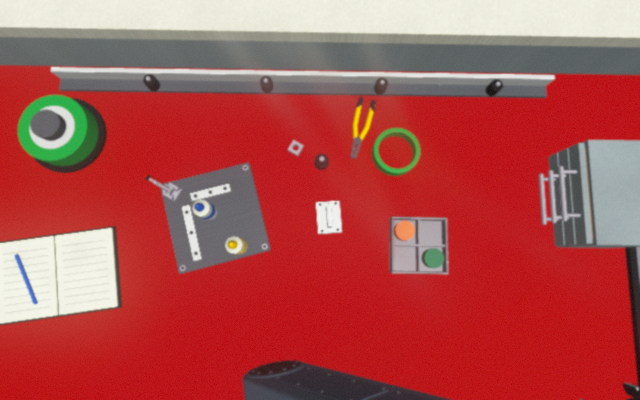

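The scene view shows the jig at about (420,195), with the yellow bottle at (381,160) and the blue one at (428,180). The caddy is at (190,212), with green top-left and copper bottom-right, and the bracket is at (297,215). In the top view the jig is at (215,218), its corner near (183,200) beside the clamp. The long fence runs (186,207)-(196,260), the short one (192,193)-(230,187). The caddy is at (419,246), with copper (404,231), green (433,258), and the bracket is at (329,217).

```bash
cat > h.py <<'E'
import numpy as np,cv2
def load(n): return dict(np.load(n+".npz"))
def ray(d,px):
    p=np.atleast_2d(np.float64(px));v=np.c_[p,np.ones(len(p))]@np.linalg.inv(d["mtx"]).T@d["pose"][:3,:3].T
    return d["pose"][:3,3],v
def onz(d,px,z):
    o,v=ray(d,px);return o+v*((z-o[2])/v[:,2])[:,None]
def tri(d1,p1,d2,p2):
    A=np.zeros((3,3));b=np.zeros(3)
    for d,p in((d1,p1),(d2,p2)):
        o,v=ray(d,p);v=v[0]/np.linalg.norm(v);M=np.eye(3)-np.outer(v,v);A+=M;b+=M@o
    return np.linalg.solve(A,b)
def blobs(m,roi,amin=8):
    x0,y0,x1,y1=roi;k=np.zeros(m.shape,np.uint8);k[y0:y1,x0:x1]=m[y0:y1,x0:x1]
    n,_,st,c=cv2.connectedComponentsWithStats(k*255)
    return [(st[i,4],st[i,:4].tolist(),c[i].round(2)) for i in range(1,n) if st[i,4]>=amin]
def rect(d,m,roi,z):
    x0,y0,x1,y1=roi;k=np.zeros(m.shape,np.uint8);k[y0:y1,x0:x1]=m[y0:y1,x0:x1]
    c=max(cv2.findContours(k,0,1)[0],key=cv2.contourArea)[:,0]
    P=onz(d,c,z)[:,:2];r=cv2.minAreaRect((P*1000).astype(np.float32));return np.round(r[0],1),np.round(r[1],1),round(r[2],1)
E
python3 - <<'E'
from h import *
t=load("top0");s=load("scene0")
H={}
for n,d in(("t",t),("s",s)):H[n]=[x.astype(int) for x in cv2.split(cv2.cvtColor(d["image"],cv2.COLOR_BGR2HSV))]
h,S,v=H["t"]
red=((h<8)|(h>172))&(S>150)
white=(v>150)&(S<60)
print("jig",rect(t,(~red),(155,160,275,275),.012))
for nm,roi in(("long",(178,203,203,266)),("short",(188,181,236,200))):
    print(nm,blobs(white,roi),rect(t,white,roi,.026))
print("caddy",rect(t,~red,(380,208,458,284),.04))
print("brk",rect(t,~red,(308,192,350,242),.012))
for nm,lo,hi in(("yel",20,33),("blue",105,130),("green",60,90),("orange",5,18)):
    for k,roi in(("t",(155,160,460,290)),("s",(150,120,460,240))):
        h,S,v=H[k];m=(h>=lo)&(h<=hi)&(S>110)&(v>50)
        print(nm,k,blobs(m,roi))
# depth-based tops in the top view
Z=t["range_z"];yy,xx=np.mgrid[:400,:640];o,r=ray(t,np.c_[xx.ravel(),yy.ravel()]);P=(o+r*Z.reshape(-1,1)).reshape(400,640,3)
def stat(nm,roi,lo,hi):
    x0,y0,x1,y1=roi;q=P[y0:y1,x0:x1].reshape(-1,3);q=q[(q[:,2]>lo)&(q[:,2]<hi)];print(nm,len(q),q.mean(0).round(4),q.min(0).round(3),q.max(0).round(3))
stat("yel hi",(215,225,255,262),.085,.2);stat("blue hi",(185,190,225,225),.085,.2)
stat("web",(308,192,350,242),.045,.08);stat("rim",(380,208,458,284),.033,.06);stat("foot",(308,192,350,242),.008,.025)
for i in(0,1):
  pass
big=cv2.resize(t["image"][160:280,155:255],None,fx=5,fy=5,interpolation=2);
cv2.imwrite("pics/j.png",np.hstack([big,cv2.resize(t["image"][185:245,305:355],None,fx=6,fy=10,interpolation=2)])[:600])
E
```

```text
jig (array([573.9, 231.2]), array([248.8, 246.8]), 15.2)
long [(np.int32(68), [192, 203, 11, 14], array([196.99, 211.38])), (np.int32(492), [182, 205, 20, 56], array([191.24, 232.66]))] (array([527.4, 277.6]), array([141.8,  22.1]), 15.2)
short [(np.int32(336), [190, 184, 41, 16], array([210.2 , 191.89]))] (array([629.3, 235.1]), array([ 24.4, 102.2]), 15.1)
caddy (array([ 501.6, -287.9]), array([146.2, 141.6]), 89.1)
brk (array([571.5, -65.8]), array([86.4, 66.1]), 4.8)
yel t [(np.int32(9), [375, 162, 7, 9], array([377.67, 166.  ])), (np.int32(8), [409, 163, 8, 8], array([412.5, 166.5])), (np.int32(60), [228, 241, 9, 8], array([232.22, 244.32])), (np.int32(34), [239, 240, 7, 14], array([243.26, 247.09]))]
yel s [(np.int32(78), [379, 138, 9, 12], array([383.46, 144.38])), (np.int32(196), [372, 162, 18, 16], array([380.22, 169.88]))]
blue t [(np.int32(44), [196, 204, 8, 7], array([199.09, 206.75])), (np.int32(25), [207, 207, 8, 12], array([211.36, 213.32]))]
blue s [(np.int32(90), [428, 155, 10, 13], array([433.02, 161.77])), (np.int32(200), [418, 179, 19, 16], array([426.27, 187.84])
[... 276 characters left out ...]
np.int32(316), [394, 220, 21, 20], array([404.03, 230.11]))]
orange s [(np.int32(12), [379, 137, 8, 9], array([381.58, 140.08])), (np.int32(8), [387, 140, 2, 7], array([387.62, 142.88])), (np.int32(18), [371, 159, 3, 14], array([371.89, 165.28])), (np.int32(358), [194, 206, 25, 20], array([206.09, 215.62]))]
yel hi 244 [0.4958 0.1566 0.1079] [0.478 0.139 0.085] [0.515 0.178 0.135]
blue hi 240 [0.5806 0.2353 0.1079] [0.563 0.219 0.085] [0.602 0.258 0.134]
web 122 [ 0.5706 -0.0642  0.0622] [ 0.544 -0.073  0.048] [ 0.598 -0.058  0.067]
rim 1350 [ 0.5027 -0.2897  0.0393] [ 0.433 -0.36   0.033] [ 0.572 -0.219  0.047]
foot 608 [ 0.5709 -0.0644  0.0168] [ 0.53  -0.098  0.008] [ 0.612 -0.033  0.025]
```

View pics/j.png

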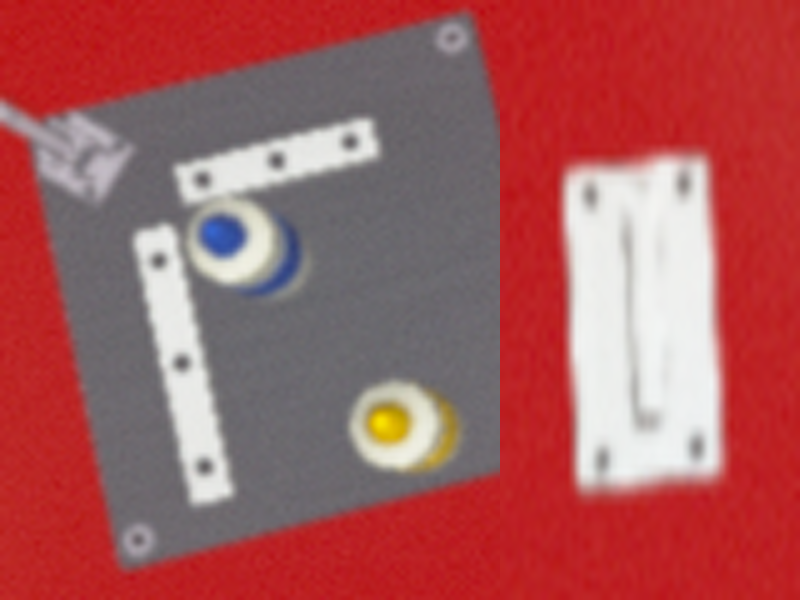

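The crop shows the blue bottle inside the corner of the two fences and the yellow one clear of both. The bracket's web runs along its long side, turned a few degrees left. Both fences put the corner at about (0.605, 0.288), yaw 15.15°. The bracket goes home at (0.574, 0.249), and the empty cells are near (0.536, -0.323) and (0.469, -0.256).

```bash
python3 - <<'E'
from h import *
t=load("top0");s=load("scene0")
print("yel",tri(t,(232.22,244.32),s,(383.46,144.38)).round(4),"on z",onz(t,(234.2,244.3),.12).round(4))
print("blue",tri(t,(199.1,206.75),s,(433.02,161.77)).round(4))
print("orange",onz(t,(404.03,230.11),.039).round(4))
h,S,v=cv2.split(cv2.cvtColor(t["image"],cv2.COLOR_BGR2HSV));w=(v>150)&(S<70)
print("foot",rect(t,w,(308,192,350,242),.016))
E
python3 -m crank '[{"dp":[0.7,0.95,0],"angular":[0,0,0]},{"dp":[0.7,1,0],"angular":[0,0,0]},{"dp":[0.7,1,0],"angular":[0,0,0]},{"dp":[0.7,1,0],"angular":[0,0,0]},{"dp":[0.7,1,0],"angular":[0,0,0]},{"dp":[0.7,1,0],"angular":[0,0,0]},{"dp":[0.7,1,0],"angular":[0,0,0]},{"dp":[0.7,1,0],"angular":[0,0,0]},{"dp":[0.7,1,0],"angular":[0,0,0]},{"dp":[0.7,1,0],"angular":[0,0,0]},{"dp":[0.7,1,0],"angular":[0,0,0]},{"dp":[0.7,1,0],"angular":[0,0,0]},{"dp":[0.7,1,0],"angular":[0,0,0]},{"dp":[0.6,1,0],"angular":[0,0,0]},{"dp":[0,1,0],"angular":[0,0,0]},{"dp":[0,1,0],"angular":[0,0,0]}]' 0
```

```text
yel [0.4952 0.1578 0.116 ] on z [[0.4951 0.1527 0.12  ]]
blue [0.581  0.2376 0.1163]
orange [[ 0.5374 -0.253   0.039 ]]
foot (array([571. , -65.6]), array([81.2, 61.2]), 4.8)
t: 1.7
tcp_pos: [0.4971, -0.1101, 0.2186]
tool_rot: [0.986, 0.167, -0.0, -0.0]
force: [0.5, 0.1, -0.3]
finger_gap: 1.004
gripper_force: 0.0
```

Two-view results agree with the depth readings: yellow (0.4955, 0.157), blue (0.581, 0.2365), and bracket foot (0.571, -0.065) at 4.8°, measuring 81x61 mm.

```bash
python3 -m crank '[{"dp":[0,1,0],"angular":[0,0,0]},{"dp":[0,1,0],"angular":[0,0,0]},{"dp":[0,1,0],"angular":[0,0,0]},{"dp":[0,1,0],"angular":[0,0,0]},{"dp":[0,1,0],"angular":[0,0,0]},{"dp":[0,1,0],"angular":[0,0,0]},{"dp":[0,1,0],"angular":[0,0,0]},{"dp":[0,1,0],"angular":[0,0,0]},{"dp":[0,0.8,0],"angular":[0,0,0]},{"dp":[-0.05,0.1,0],"angular":[0,0,0]},{"dp":[0,0,-0.9],"angular":[0,0,0]},{"dp":[0,0,-1],"angular":[0,0,0]},{"dp":[0,0,-1],"angular":[0,0,0]},{"dp":[0,0,-1],"angular":[0,0,0]},{"dp":[0,0,-0.6],"angular":[0,0,0]},{"dp":[0,0,0],"angular":[0,0,0]},{"dp":[0,0,0],"angular":[0,0,0]}]' 0 && python3 -m crank '[{"dp":[0,0,0],"angular":[0,0,0]},{"dp":[0,0,0],"angular":[0,0,0]},{"dp":[0,0,0],"angular":[0,0,0]},{"dp":[0,0,0],"angular":[0,0,0]},{"dp":[0,0,0],"angular":[0,0,0]},{"dp":[0,0,0],"angular":[0,0,0]},{"dp":[0,0,0],"angular":[0,0,0]},{"dp":[0,0,0],"angular":[0,0,0]}]' 1 40
```

```text
t: 3.4
tcp_pos: [0.4955, 0.1548, 0.084]
tool_rot: [0.986, 0.167, -0.0, 0.0]
force: [1.0, 0.2, -0.2]
finger_gap: 0.999
gripper_force: 0.0
t: 4.2
tcp_pos: [0.4981, 0.1567, 0.0881]
tool_rot: [0.986, 0.167, 0.004, -0.0]
force: [-3.1, 2.3, 23.3]
finger_gap: 0.34
gripper_force: 32.4
```

```bash
cat > snap.py <<'E'
import sys,cv2,numpy as np
from station import vision,sense
def shot(cam,tag,roi,f):
    d=vision.snapshot(cam);np.savez(f"{cam}{tag}.npz",**d);x0,y0,x1,y1=roi
    return cv2.resize(d["image"][y0:y1,x0:x1],None,fx=f,fy=f,interpolation=2)
E
python3 - <<'E'
from snap import *
a=shot("scene","1",(330,70,490,230),3);b=shot("top","1",(150,150,260,310),3)
cv2.imwrite("pics/g1.png",np.hstack([a[:480],b[:480]]));s=sense();print(s["finger_gap"],s["force"],s["tcp_pos"],s["gripper_force"])
E
```

```text
0.34217919069627745 [-2.49235674  3.68725056 23.43881315] [0.49805663 0.15669347 0.08813141] 32.419720646284986
```

View pics/g1.png

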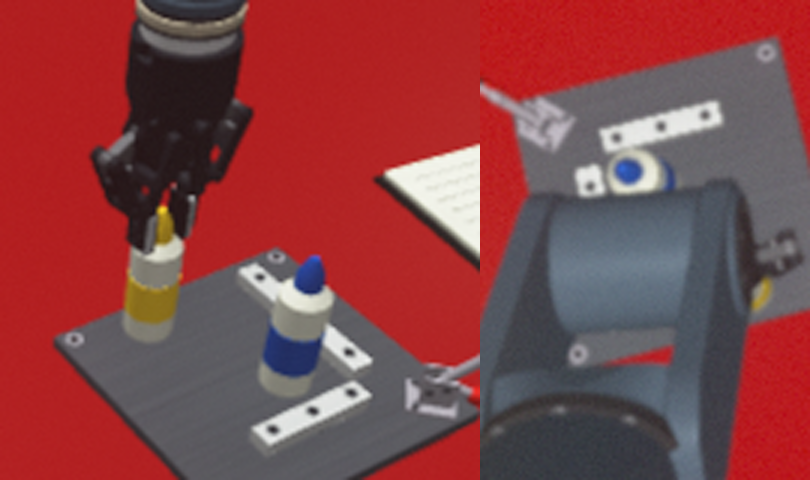

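The gripper has closed high on the yellow bottle: the fingertips at crop (143,250) and (187,235) sit at the shoulder, and the gap reads 0.34. I'll check heights from depth.

Run:
```python
from h import *
s=load("scene1");Z=s["range_z"]
for px in [(376,150),(377,152),(378,153),(379,150),(384,139),(384,141),(384,145),(386,150),(392,146),(393,142),(384,136),(384,133),(384,130),(380,156),(388,153),(380,165)]:
    o,r=ray(s,px);print(px,s["image"][px[1],px[0]],(o+r[0]*Z[px[1],px[0]]).round(3))
```

```text
(376, 150) [26 25 39] [0.513 0.133 0.118]
(377, 152) [35 33 45] [0.511 0.137 0.11 ]
(378, 153) [92 92 96] [0.51  0.14  0.106]
(379, 150) [100 100 104] [0.509 0.142 0.114]
(384, 139) [ 48 196 239] [0.5   0.155 0.135]
(384, 141) [ 36 159 192] [0.502 0.155 0.13 ]
(384, 145) [ 30 126 157] [0.507 0.154 0.123]
(386, 150) [ 80 136 156] [0.504 0.162 0.106]
(392, 146) [67 67 74] [0.503 0.175 0.114]
(393, 142) [77 78 82] [0.502 0.177 0.124]
(384, 136) [ 32  29 145] [0.319 0.243 0.002]
(384, 133) [25 25 74] [0.512 0.147 0.161]
(384, 130) [26 24 38] [0.519 0.143 0.174]
(380, 156) [180 194 195] [0.512 0.145 0.098]
(388, 153) [187 202 203] [0.511 0.164 0.102]
(380, 165) [108 137 143] [0.51  0.149 0.07 ]
```

The tips are really about 12 mm above the reported TCP, with the palm well above the cap. I'll open, go 20 mm lower and grip again.

```bash
python3 -m crank '[{"dp":[0,0,0],"angular":[0,0,0]},{"dp":[0,0,0],"angular":[0,0,0]},{"dp":[0,0,0],"angular":[0,0,0]},{"dp":[0,0,0],"angular":[0,0,0]},{"dp":[0,0,0],"angular":[0,0,0]},{"dp":[0,0,-0.2],"angular":[0,0,0]},{"dp":[0,0,-0.2],"angular":[0,0,0]},{"dp":[0,0.05,-0.2],"angular":[0,0,0]},{"dp":[0,0,0],"angular":[0,0,0]},{"dp":[0,0,0],"angular":[0,0,0]}]' 0 && python3 -m crank '[{"dp":[0,0,0],"angular":[0,0,0]},{"dp":[0,0,0],"angular":[0,0,0]},{"dp":[0,0,0],"angular":[0,0,0]},{"dp":[0,0,0],"angular":[0,0,0]},{"dp":[0,0,0],"angular":[0,0,0]},{"dp":[0,0,0],"angular":[0,0,0]},{"dp":[0,0,0],"angular":[0,0,0]},{"dp":[0,0,0],"angular":[0,0,0]}]' 1 40
python3 - <<'E'
from snap import *
a=shot("scene","2",(330,70,490,230),3);cv2.imwrite("pics/g2.png",a)
E
```

```text
t: 5.3
tcp_pos: [0.4952, 0.157, 0.0656]
tool_rot: [0.986, 0.167, -0.0, -0.0]
force: [-0.4, -0.0, -0.3]
finger_gap: 1.001
gripper_force: 0.0
t: 6.1
tcp_pos: [0.4957, 0.1571, 0.0665]
tool_rot: [0.986, 0.167, 0.0, -0.0]
force: [0.1, 0.9, 5.4]
finger_gap: 0.448
gripper_force: 40.2
```

View pics/g2.png

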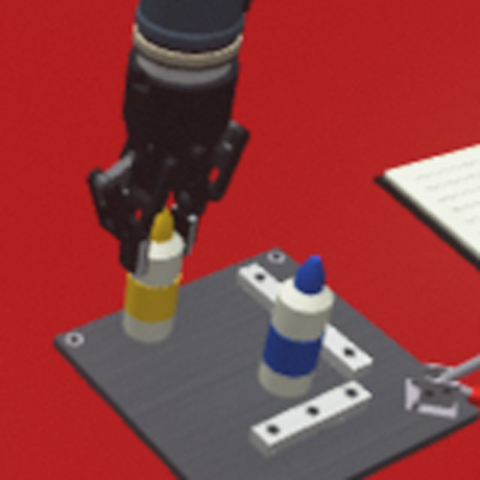

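The fingers now hold the straight wall just above the yellow band, with gap 0.45 (about 39 mm) and 40 N. I'll lift and carry it.

```bash
python3 -m crank '[{"dp":[0,0,0.5],"angular":[0,0,0]},{"dp":[0,0,1],"angular":[0,0,0]},{"dp":[0,-0.3,1],"angular":[0,0,0]},{"dp":[0.1,-0.7,0.5],"angular":[0,0,0]},{"dp":[0.1,-1,0],"angular":[0,0,0]},{"dp":[0.1,-1,0],"angular":[0,0,0]},{"dp":[0.1,-1,0],"angular":[0,0,0]},{"dp":[0.1,-1,0],"angular":[0,0,0]},{"dp":[0.1,-1,0],"angular":[0,0,0]},{"dp":[0.1,-1,0],"angular":[0,0,0]},{"dp":[0.1,-1,0],"angular":[0,0,0]},{"dp":[0.1,-1,0],"angular":[0,0,0]},{"dp":[0.1,-1,0],"angular":[0,0,0]},{"dp":[0.1,-1,0],"angular":[0,0,0]},{"dp":[0.1,-1,0],"angular":[0,0,0]},{"dp":[0.1,-1,0],"angular":[0,0,0]},{"dp":[0.15,-1,0],"angular":[0,0,0]},{"dp":[0,-1,0],"angular":[0,0,0]},{"dp":[0,-1,0],"angular":[0,0,0]},{"dp":[0,-0.7,0],"angular":[0,0,0]}]' && python3 -m crank '[{"dp":[0,-0.3,0],"angular":[0,0,0]},{"dp":[0,0,0],"angular":[0,0,0]},{"dp":[0,0,0],"angular":[0,0,0]},{"dp":[0,0,0],"angular":[0,0,0]}]'
python3 - <<'E'
from snap import *
b=shot("top","3",(360,180,500,300),4);a=shot("scene","3",(130,100,290,260),3);cv2.imwrite("pics/g3.png",np.hstack([b[:480,:],a])[:, :])
E
```

```text
t: 8.15
tcp_pos: [0.5384, -0.346, 0.1551]
tool_rot: [0.986, 0.167, -0.0, -0.0]
force: [-0.3, -0.1, -1.6]
finger_gap: 0.448
gripper_force: 40.8
t: 8.55
tcp_pos: [0.5388, -0.3513, 0.1558]
tool_rot: [0.986, 0.168, -0.0, -0.001]
force: [1.0, 1.3, -2.1]
finger_gap: 0.449
gripper_force: 40.8
```

```bash
python3 -m crank '[{"dp":[-0.1,0.5,0],"angular":[0,0,0]},{"dp":[0,0.44,0],"angular":[0,0,0]},{"dp":[0,0,0],"angular":[0,0,0]},{"dp":[0,0,-0.8],"angular":[0,0,0]},{"dp":[0,0,-0.8],"angular":[0,0,0]},{"dp":[0,0,-0.6],"angular":[0,0,0]},{"dp":[0,0,-0.5],"angular":[0,0,0]},{"dp":[0,0,-0.3],"angular":[0,0,0]},{"dp":[0,0,-0.1],"angular":[0,0,0]},{"dp":[0,0,0],"angular":[0,0,0]},{"dp":[0,0,0],"angular":[0,0,0]}]'&& python3 -m crank '[{"dp":[0,0,-0.05],"angular":[0,0,0]},{"dp":[0,0,-0.05],"angular":[0,0,0]},{"dp":[0,0,0],"angular":[0,0,0]}]'
python3 - <<'E'
from snap import *
b=shot("top","4",(360,180,480,300),3);a=shot("scene","4",(130,100,290,260),3);cv2.imwrite("pics/g4.png",np.hstack([b,a[-360:]]))
E
```

```text
t: 9.75
tcp_pos: [0.5366, -0.3253, 0.0638]
tool_rot: [0.986, 0.167, 0.001, 0.001]
force: [-0.2, -0.5, -0.7]
finger_gap: 0.449
gripper_force: 40.7
t: 10.05
tcp_pos: [0.536, -0.3249, 0.0602]
tool_rot: [0.986, 0.167, 0.0, 0.0]
force: [-0.1, -0.6, -0.7]
finger_gap: 0.45
gripper_force: 40.7
```

View pics/g4.png

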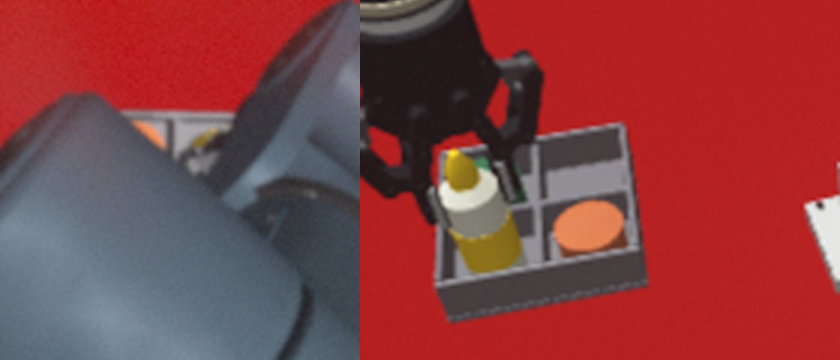

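The yellow bottle is inside the front-left cell at about crop (485,240), clear of the walls and the copper tin. I'll lower it to touch, then release.

```bash
python3 -m crank '[{"dp":[0,0,-0.03],"angular":[0,0,0]},{"dp":[0,0,-0.03],"angular":[0,0,0]},{"dp":[0,0,0],"angular":[0,0,0]}]'; python3 -m crank '[{"dp":[0,0,-0.02],"angular":[0,0,0]},{"dp":[0,0,-0.02],"angular":[0,0,0]},{"dp":[0,0,0],"angular":[0,0,0]}]'
```

```text
t: 10.45
tcp_pos: [0.5363, -0.3249, 0.0595]
tool_rot: [0.986, 0.167, 0.0, 0.0]
force: [-1.2, 1.3, 5.8]
finger_gap: 0.445
gripper_force: 41.4
t: 10.75
tcp_pos: [0.5365, -0.3249, 0.0594]
tool_rot: [0.986, 0.167, 0.001, 0.0]
force: [-2.1, 1.7, 11.8]
finger_gap: 0.445
gripper_force: 42.0
```

```bash
python3 -m crank '[{"dp":[0,0,0.03],"angular":[0,0,0]},{"dp":[0,0,0],"angular":[0,0,0]},{"dp":[0,0,0],"angular":[0,0,0]},{"dp":[0,0,0],"angular":[0,0,0]},{"dp":[0,0,0],"angular":[0,0,0]},{"dp":[0,0,0],"angular":[0,0,0]},{"dp":[0,0,0.5],"angular":[0,0,0]},{"dp":[0,0,1],"angular":[0,0,0]},{"dp":[0,0,1],"angular":[0,0,0]},{"dp":[0,0,1],"angular":[0,0,0]},{"dp":[0,0.5,0.5],"angular":[0,0,0]},{"dp":[0,1,0],"angular":[0,0,0]},{"dp":[0,1,0],"angular":[0,0,0]},{"dp":[0.1,1,0],"angular":[0,0,0]},{"dp":[0.1,1,0],"angular":[0,0,0]},{"dp":[0.1,1,0],"angular":[0,0,0]},{"dp":[0.1,1,0],"angular":[0,0,0]},{"dp":[0.1,1,0],"angular":[0,0,0]},{"dp":[0.1,1,0],"angular":[0,0,0]},{"dp":[0.1,1,0],"angular":[0,0,0]}]' 0; python3 -m crank '[{"dp":[0.1,1,0],"angular":[0,0,0]},{"dp":[0.1,1,0],"angular":[0,0,0]},{"dp":[0.1,1,0],"angular":[0,0,0]},{"dp":[0.1,1,0],"angular":[0,0,0]},{"dp":[0.1,1,0],"angular":[0,0,0]},{"dp":[0.1,1,0],"angular":[0,0,0]},{"dp":[0.1,1,0],"angular":[0,0,0]},{"dp":[0.1,1,0],"angular":[0,0,0]},{"dp":[0,1,0],"angular":[0,0,0]},{"dp":[0,0.2,0],"angular":[0,0,0]},{"dp":[0,0,0],"angular":[0,0,0]},{"dp":[0,0,0],"angular":[0,0,0]},{"dp":[0,0,0],"angular":[0,0,0]}]'
python3 - <<'E'
from snap import *
a=shot("scene","5",(150,130,310,290),3);cv2.imwrite("pics/g5.png",a)
E
```

```text
t: 12.75
tcp_pos: [0.556, -0.0375, 0.178]
tool_rot: [0.986, 0.167, -0.0, -0.0]
force: [-0.2, -0.0, -0.2]
finger_gap: 1.001
gripper_force: 0.0
t: 14.05
tcp_pos: [0.5808, 0.2349, 0.1779]
tool_rot: [0.986, 0.166, -0.0, 0.0]
force: [-0.3, -0.7, 0.9]
finger_gap: 1.0
gripper_force: 0.0
```

View pics/g5.png

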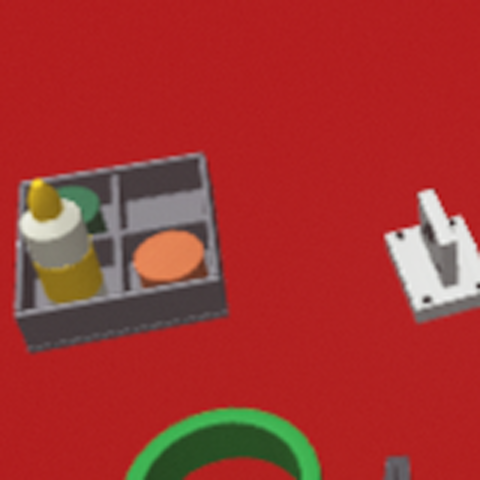

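The yellow bottle stands upright in its cell at crop (65,245) and the tins haven't moved. Next is the blue bottle.

```bash
python3 -m crank '[{"dp":[0,0.05,-0.75],"angular":[0,0,0]},{"dp":[0,0,-1],"angular":[0,0,0]},{"dp":[0,0,-1],"angular":[0,0,0]},{"dp":[0,0,-0.7],"angular":[0,0,0]},{"dp":[0,0,-0.3],"angular":[0,0,0]},{"dp":[0,0,0],"angular":[0,0,0]},{"dp":[0,0,0],"angular":[0,0,0]}]' 0 && python3 -m crank '[{"dp":[0,0,0],"angular":[0,0,0]},{"dp":[0,0,0],"angular":[0,0,0]},{"dp":[0,0,0],"angular":[0,0,0]},{"dp":[0,0,0],"angular":[0,0,0]},{"dp":[0,0,0],"angular":[0,0,0]},{"dp":[0,0,0],"angular":[0,0,0]},{"dp":[0,0,0],"angular":[0,0,0]}]' 1 40
```

```text
t: 14.8
tcp_pos: [0.5819, 0.2374, 0.0663]
tool_rot: [0.986, 0.167, 0.001, -0.0]
force: [0.3, 0.1, 0.5]
finger_gap: 1.0
gripper_force: 0.0
t: 15.5
tcp_pos: [0.5816, 0.2379, 0.0665]
tool_rot: [0.986, 0.167, 0.001, -0.0]
force: [-0.4, -0.3, 6.3]
finger_gap: 0.448
gripper_force: 40.5
```

```bash
python3 -m crank '[{"dp":[0,0,0.5],"angular":[0,0,0]},{"dp":[0,0,1],"angular":[0,0,0]},{"dp":[0,0,1],"angular":[0,0,0]},{"dp":[-0.25,-0.5,0.5],"angular":[0,0,0]},{"dp":[-0.25,-1,0],"angular":[0,0,0]},{"dp":[-0.25,-1,0],"angular":[0,0,0]},{"dp":[-0.25,-1,0],"angular":[0,0,0]},{"dp":[-0.25,-1,0],"angular":[0,0,0]},{"dp":[-0.25,-1,0],"angular":[0,0,0]},{"dp":[-0.25,-1,0],"angular":[0,0,0]},{"dp":[-0.25,-1,0],"angular":[0,0,0]},{"dp":[-0.25,-1,0],"angular":[0,0,0]},{"dp":[-0.25,-1,0],"angular":[0,0,0]},{"dp":[-0.25,-1,0],"angular":[0,0,0]},{"dp":[-0.25,-1,0],"angular":[0,0,0]},{"dp":[-0.25,-1,0],"angular":[0,0,0]},{"dp":[-0.25,-1,0],"angular":[0,0,0]},{"dp":[-0.25,-1,0],"angular":[0,0,0]},{"dp":[-0.25,-1,0],"angular":[0,0,0]},{"dp":[0,-0.7,0],"angular":[0,0,0]}]' && python3 -m crank '[{"dp":[0,-0.27,0],"angular":[0,0,0]},{"dp":[0,0,0],"angular":[0,0,0]},{"dp":[0,0,0],"angular":[0,0,0]}]'
```

```text
t: 17.5
tcp_pos: [0.4599, -0.2501, 0.1558]
tool_rot: [0.986, 0.166, -0.0, 0.0]
force: [0.8, 0.4, -1.3]
finger_gap: 0.456
gripper_force: 40.8
t: 17.8
tcp_pos: [0.4606, -0.2552, 0.1553]
tool_rot: [0.986, 0.167, -0.0, -0.001]
force: [0.0, -0.3, -2.3]
finger_gap: 0.449
gripper_force: 40.8
```

```bash
python3 -m crank '[{"dp":[0.28,0,0],"angular":[0,0,0]},{"dp":[0,0,0],"angular":[0,0,0]},{"dp":[0,0,-0.8],"angular":[0,0,0]},{"dp":[0,0,-0.8],"angular":[0,0,0]},{"dp":[0,0,-0.6],"angular":[0,0,0]},{"dp":[0,0,-0.5],"angular":[0,0,0]},{"dp":[0,0,-0.3],"angular":[0,0,0]},{"dp":[0,0,-0.1],"angular":[0,0,0]},{"dp":[0,0,-0.05],"angular":[0,0,0]},{"dp":[0,0,0],"angular":[0,0,0]}]'; python3 -m crank '[{"dp":[0,0,-0.03],"angular":[0,0,0]},{"dp":[0,0,-0.02],"angular":[0,0,0]},{"dp":[0,0,0],"angular":[0,0,0]}]'
```

```text
t: 18.8
tcp_pos: [0.4698, -0.2566, 0.0613]
tool_rot: [0.986, 0.167, 0.0, 0.0]
force: [0.1, -0.2, -1.9]
finger_gap: 0.454
gripper_force: 40.7
t: 19.1
tcp_pos: [0.4695, -0.2566, 0.0597]
tool_rot: [0.986, 0.167, 0.0, 0.0]
force: [-0.0, -0.5, -1.3]
finger_gap: 0.447
gripper_force: 40.7
```

```bash
python3 -m crank '[{"dp":[0,0,-0.03],"angular":[0,0,0]},{"dp":[0,0,-0.02],"angular":[0,0,0]},{"dp":[0,0,0],"angular":[0,0,0]}]'
```

```text
t: 19.4
tcp_pos: [0.4696, -0.2566, 0.0594]
tool_rot: [0.986, 0.167, 0.0, 0.0]
force: [-1.0, 1.9, 8.4]
finger_gap: 0.456
gripper_force: 41.8
```

```bash
python3 -m crank '[{"dp":[0,0,0.03],"angular":[0,0,0]},{"dp":[0,0,0],"angular":[0,0,0]},{"dp":[0,0,0],"angular":[0,0,0]},{"dp":[0,0,0],"angular":[0,0,0]},{"dp":[0,0,0],"angular":[0,0,0]},{"dp":[0,0,0],"angular":[0,0,0]},{"dp":[0,0,0.5],"angular":[0,0,0]},{"dp":[0,0,1],"angular":[0,0,0]},{"dp":[0,0,1],"angular":[0,0,0]},{"dp":[0,0,1],"angular":[0,0,0]},{"dp":[0.2,0.5,0.5],"angular":[0,0,0]},{"dp":[0.5,1,0],"angular":[0,0,-7.2]},{"dp":[0.5,1,0],"angular":[0,0,-7.2]},{"dp":[0.5,1,0],"angular":[0,0,0]},{"dp":[0.5,1,0],"angular":[0,0,0]},{"dp":[0.5,1,0],"angular":[0,0,0]},{"dp":[0.5,0.7,0],"angular":[0,0,0]},{"dp":[0.18,0.2,0],"angular":[0,0,0]},{"dp":[0,0,0],"angular":[0,0,0]},{"dp":[0,0,0],"angular":[0,0,0]}]' 0; python3 -m crank '[{"dp":[0,0,-1],"angular":[0,0,0]},{"dp":[0,0,-1],"angular":[0,0,0]},{"dp":[0,0,-1],"angular":[0,0,0]},{"dp":[0,0,-0.3],"angular":[0,0,0]},{"dp":[0,0,0],"angular":[0,0,0]},{"dp":[0,0,0],"angular":[0,0,0]}]' 0.5
python3 - <<'E'
from snap import *
from h import *
a=shot("scene","6",(150,80,350,260),3);cv2.imwrite("pics/g6.png",a)
s=load("scene6");Z=s["range_z"];yy,xx=np.mgrid[:400,:640];o,r=ray(s,np.c_[xx.ravel(),yy.ravel()]);P=o+r*Z.reshape(-1,1)
dark=s["image"].reshape(-1,3).max(1)<125
k=dark&(abs(P[:,0]-.571)<.05)&(abs(P[:,1]+.065)<.08)&(P[:,2]>.02);q=P[k];i=q[:,2].argsort()[:40:3];print(q[i].round(3))
E
```

```text
t: 21.4
tcp_pos: [0.5702, -0.0652, 0.1786]
tool_rot: [0.999, 0.042, -0.001, 0.0]
force: [-0.8, -0.8, 0.3]
finger_gap: 0.998
gripper_force: 0.0
t: 22.0
tcp_pos: [0.5714, -0.0653, 0.0807]
tool_rot: [0.999, 0.042, 0.001, 0.0]
force: [0.6, 0.7, -0.0]
finger_gap: 0.504
gripper_force: 0.0
[[ 0.578 -0.069  0.021]
 [ 0.599 -0.067  0.022]
 [ 0.594 -0.068  0.024]
 [ 0.551 -0.072  0.025]
 [ 0.598 -0.06   0.026]
 [ 0.594 -0.068  0.028]
 [ 0.559 -0.071  0.03 ]
 [ 0.599 -0.063  0.031]
 [ 0.599 -0.065  0.032]
 [ 0.565 -0.07   0.033]
 [ 0.598 -0.065  0.033]
 [ 0.552 -0.072  0.034]
 [ 0.596 -0.062  0.034]
 [ 0.597 -0.066  0.036]]
```

View pics/g6.png

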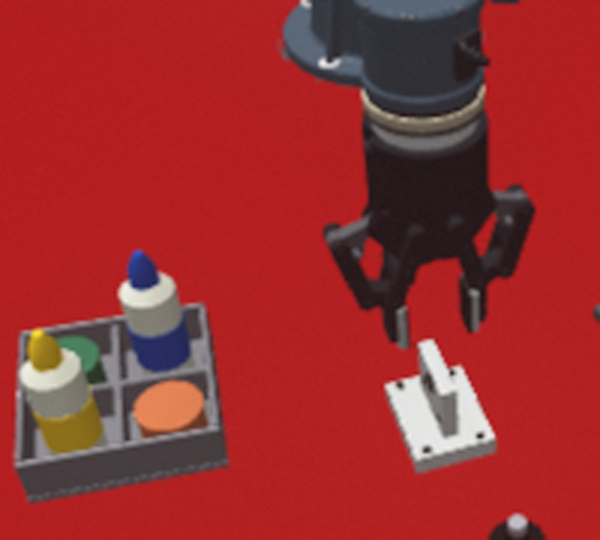

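Both bottles stand upright in their own cells, blue at crop (158,310) and yellow at (65,395). The half-open fingertips at (402,345) and (475,328) straddle the web. I'll read the tip heights.

Run:
```python
from h import *
s=load("scene6");Z=s["range_z"]
for px in [(283,191),(283,193),(284,194),(284,195),(307,187),(308,188),(308,189),(294,195)]:
    o,r=ray(s,px);print(px,s["image"][px[1],px[0]],(o+r[0]*Z[px[1],px[0]]).round(3))
```

```text
(283, 191) [88 87 93] [ 0.582 -0.091  0.11 ]
(283, 193) [86 85 91] [ 0.579 -0.091  0.102]
(284, 194) [ 96  96 100] [ 0.584 -0.09   0.103]
(284, 195) [ 96  95 100] [ 0.583 -0.09   0.1  ]
(307, 187) [69 67 76] [ 0.58  -0.041  0.108]
(308, 188) [ 96  96 101] [ 0.579 -0.039  0.103]
(308, 189) [ 95  95 100] [ 0.579 -0.039  0.101]
(294, 195) [221 224 228] [ 0.549 -0.063  0.062]
```

```bash
python3 -m crank '[{"dp":[0,0,-0.9],"angular":[0,0,0]},{"dp":[0,0,-0.7],"angular":[0,0,0]},{"dp":[0,0,-0.4],"angular":[0,0,0]},{"dp":[0,0,0],"angular":[0,0,0]},{"dp":[0,0,0],"angular":[0,0,0]}]' && python3 -m crank '[{"dp":[0,0,0],"angular":[0,0,0]},{"dp":[0,0,0],"angular":[0,0,0]},{"dp":[0,0,0],"angular":[0,0,0]},{"dp":[0,0,0],"angular":[0,0,0]},{"dp":[0,0,0],"angular":[0,0,0]},{"dp":[0,0,0],"angular":[0,0,0]},{"dp":[0,0,0],"angular":[0,0,0]}]' 1 100
```

```text
t: 22.55
tcp_pos: [0.5715, -0.0647, 0.0207]
tool_rot: [0.999, 0.042, 0.001, 0.0]
force: [-0.3, -0.1, -0.6]
finger_gap: 0.502
gripper_force: 0.0
t: 23.25
tcp_pos: [0.5717, -0.0649, 0.0209]
tool_rot: [0.999, 0.042, 0.001, 0.0]
force: [-0.1, -0.4, 5.6]
finger_gap: 0.122
gripper_force: 98.5
```

```bash
python3 -m crank '[{"dp":[0,0,0.5],"angular":[0,0,0]},{"dp":[0,0,1],"angular":[0,0,0]},{"dp":[0,0.5,0.5],"angular":[0,0,0]},{"dp":[0,1,0],"angular":[0,0,5.2]},{"dp":[0,1,0],"angular":[0,0,5.15]},{"dp":[-0.1,1,0],"angular":[0,0,0]},{"dp":[-0.1,1,0],"angular":[0,0,0]},{"dp":[-0.1,1,0],"angular":[0,0,0]},{"dp":[-0.1,1,0],"angular":[0,0,0]},{"dp":[0,1,0],"angular":[0,0,0]},{"dp":[0,1,0],"angular":[0,0,0]},{"dp":[0,0.8,0],"angular":[0,0,0]},{"dp":[0,0.35,0],"angular":[0,0,0]},{"dp":[0,0,0],"angular":[0,0,0]},{"dp":[0,0,-0.7],"angular":[0,0,0]},{"dp":[0,0,-0.5],"angular":[0,0,0]},{"dp":[0,0,-0.2],"angular":[0,0,0]},{"dp":[0,0,0],"angular":[0,0,0]},{"dp":[0,0,0],"angular":[0,0,0]}]'
python3 - <<'E'
from snap import *
a=shot("scene","7",(340,90,500,250),3);b=shot("top","7",(150,150,260,310),3)
cv2.imwrite("pics/g7.png",np.hstack([a,b]))
print(sense()["tcp_pos"],sense()["tool_rot"])
E
```

```text
t: 25.15
tcp_pos: [0.5591, 0.2245, 0.0378]
tool_rot: [0.991, 0.132, -0.0, 0.0]
force: [-0.1, 0.5, -3.5]
finger_gap: 0.117
gripper_force: 97.9
[0.55944581 0.22487972 0.03842744] [ 9.91254903e-01  1.31959406e-01  6.57349463e-04 -3.59142472e-05]
```

View pics/g7.png

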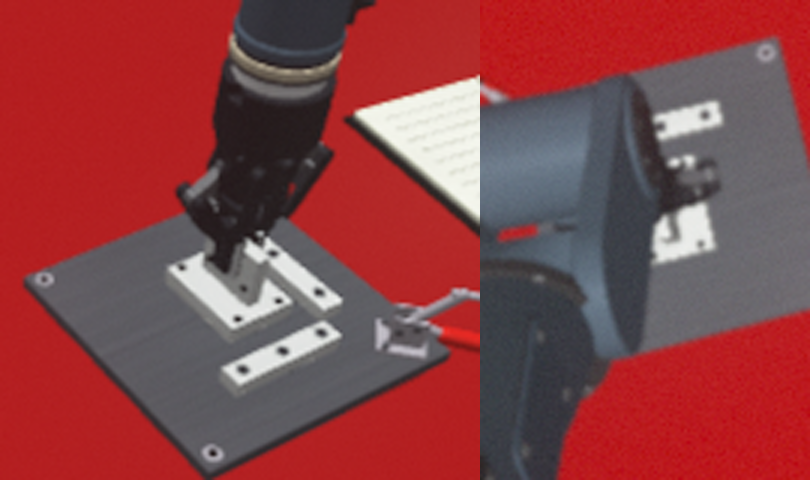

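The bracket is parallel to both fences and about 15-20 mm clear of them, held a few mm above the plate. I'll lower it until it touches.

```bash
python3 -m crank '[{"dp":[0,0,-0.1],"angular":[0,0,0]},{"dp":[0,0,-0.06],"angular":[0,0,0]},{"dp":[0,0,0],"angular":[0,0,0]}]';python3 -m crank '[{"dp":[0,0,-0.03],"angular":[0,0,0]},{"dp":[0,0,0],"angular":[0,0,0]}]'
```

```text
t: 25.55
tcp_pos: [0.5589, 0.2251, 0.0331]
tool_rot: [0.991, 0.132, 0.0, -0.0]
force: [-0.4, -0.0, -4.3]
finger_gap: 0.123
gripper_force: 98.0
t: 25.75
tcp_pos: [0.5589, 0.2251, 0.0329]
tool_rot: [0.991, 0.132, 0.0, 0.0]
force: [-1.7, -0.7, 3.0]
finger_gap: 0.127
gripper_force: 99.1
```

```bash
python3 -m crank '[{"dp":[-0.044,0.16,0],"angular":[0,0,0]},{"dp":[-0.044,0.16,0],"angular":[0,0,0]},{"dp":[-0.044,0.16,0],"angular":[0,0,0]},{"dp":[0,0,0],"angular":[0,0,0]}]';python3 -m crank '[{"dp":[-0.017,0.064,0],"angular":[0,0,0]},{"dp":[-0.009,0.032,0],"angular":[0,0,0]},{"dp":[0,0,0],"angular":[0,0,0]}]'; python3 -m crank '[{"dp":[-0.009,0.032,0],"angular":[0,0,0]},{"dp":[-0.009,0.032,0],"angular":[0,0,0]},{"dp":[0,0,0],"angular":[0,0,0]}]'
```

```text
t: 26.15
tcp_pos: [0.5558, 0.2406, 0.0329]
tool_rot: [0.991, 0.132, 0.001, -0.0]
force: [0.6, -0.5, 6.5]
finger_gap: 0.119
gripper_force: 99.5
t: 26.45
tcp_pos: [0.5552, 0.2429, 0.033]
tool_rot: [0.991, 0.133, 0.001, 0.0]
force: [0.7, -2.4, 6.5]
finger_gap: 0.12
gripper_force: 99.4
t: 26.75
tcp_pos: [0.5549, 0.244, 0.033]
tool_rot: [0.991, 0.133, 0.001, 0.001]
force: [1.5, -4.8, 5.6]
finger_gap: 0.118
gripper_force: 99.5
```

Contact with the long fence came where I expected it. Next I'll slide along it to the short fence.

```bash
python3 -m crank '[{"dp":[0.16,0.043,0],"angular":[0,0,0]},{"dp":[0.16,0.043,0],"angular":[0,0,0]},{"dp":[0.16,0.043,0],"angular":[0,0,0]},{"dp":[0,0,0],"angular":[0,0,0]}]';python3 -m crank '[{"dp":[0.064,0.017,0],"angular":[0,0,0]},{"dp":[0.032,0.009,0],"angular":[0,0,0]},{"dp":[0,0,0],"angular":[0,0,0]}]'; python3 -m crank '[{"dp":[0.032,0.009,0],"angular":[0,0,0]},{"dp":[0.032,0.009,0],"angular":[0,0,0]},{"dp":[0,0,0],"angular":[0,0,0]}]'
```

```text
t: 27.15
tcp_pos: [0.5675, 0.2474, 0.033]
tool_rot: [0.991, 0.133, -0.001, 0.001]
force: [-2.0, -6.1, 8.4]
finger_gap: 0.119
gripper_force: 99.9
t: 27.45
tcp_pos: [0.5691, 0.2479, 0.033]
tool_rot: [0.991, 0.133, -0.002, 0.001]
force: [-4.8, -6.3, 10.7]
finger_gap: 0.119
gripper_force: 100.5
t: 27.75
tcp_pos: [0.5709, 0.2484, 0.0331]
tool_rot: [0.991, 0.133, -0.002, 0.001]
force: [-4.3, -6.7, 10.8]
finger_gap: 0.121
gripper_force: 100.5
```

```bash
python3 -m crank '[{"dp":[0.064,0.017,0],"angular":[0,0,0]},{"dp":[0.032,0.009,0],"angular":[0,0,0]},{"dp":[0,0,0],"angular":[0,0,0]},{"dp":[0,0,0],"angular":[0,0,0]}]'; python3 -m crank '[{"dp":[0.064,0.017,0],"angular":[0,0,0]},{"dp":[0.032,0.009,0],"angular":[0,0,0]},{"dp":[0,0,0],"angular":[0,0,0]},{"dp":[0,0,0],"angular":[0,0,0]}]'
```

```text
t: 28.15
tcp_pos: [0.574, 0.2492, 0.0331]
tool_rot: [0.991, 0.133, -0.002, 0.001]
force: [-4.7, -6.5, 11.1]
finger_gap: 0.12
gripper_force: 100.4
t: 28.55
tcp_pos: [0.5751, 0.2495, 0.0331]
tool_rot: [0.991, 0.133, -0.004, 0.001]
force: [-7.4, -8.2, 13.5]
finger_gap: 0.121
gripper_force: 100.7
```

```bash
python3 -m crank '[{"dp":[0.04,0.07,0],"angular":[0,0,0]},{"dp":[0.04,0.07,0],"angular":[0,0,0]},{"dp":[0,0,0],"angular":[0,0,0]},{"dp":[0,0,0],"angular":[0,0,0]}]'; python3 -m crank '[{"dp":[0.04,0.07,-0.02],"angular":[0,0,0]},{"dp":[0.04,0.07,-0.02],"angular":[0,0,0]},{"dp":[0,0,0],"angular":[0,0,0]},{"dp":[0,0,0],"angular":[0,0,0]}]'
```

```text
t: 28.95
tcp_pos: [0.575, 0.2497, 0.0333]
tool_rot: [0.991, 0.134, -0.007, 0.004]
force: [-10.7, -19.1, 20.2]
finger_gap: 0.125
gripper_force: 101.6
t: 29.35
tcp_pos: [0.575, 0.2499, 0.0335]
tool_rot: [0.991, 0.134, -0.011, 0.007]
force: [-15.9, -29.2, 31.8]
finger_gap: 0.12
gripper_force: 103.4
```

The arm gives under the push and the tool leans about 1.5°. I'll turn it back upright so the bracket stays flat.

```bash
python3 -m crank '[{"dp":[0,0,0],"angular":[0.4,-0.4,0]},{"dp":[0,0,0],"angular":[0.4,-0.4,0]},{"dp":[0,0,0],"angular":[0.2,-0.3,0]},{"dp":[0,0,0],"angular":[0,0,0]},{"dp":[0,0,0],"angular":[0,0,0]}]'
python3 - <<'E'
from station import sense
from scipy.spatial.transform import Rotation as R
s=sense();print(s["tool_rot"].round(4),R.from_quat(s["tool_rot"]).as_matrix().round(4).tolist(),s["ft_torque"])
E
```

```text
t: 29.85
tcp_pos: [0.5752, 0.2499, 0.033]
tool_rot: [0.991, 0.134, 0.0, -0.0]
force: [-14.3, -29.4, 30.9]
finger_gap: 0.124
gripper_force: 103.5
[ 9.909e-01  1.345e-01  2.000e-04 -4.000e-04] [[0.9638, 0.2665, 0.0002], [0.2665, -0.9638, 0.0008], [0.0004, -0.0007, -1.0]] [-5.0057805   2.32117721 -0.1977342 ]
```

```bash
python3 -m crank '[{"dp":[0.02,0.005,0],"angular":[0,0,0]},{"dp":[0,0,0],"angular":[0,0,0]},{"dp":[0,0,0],"angular":[0,0,0]},{"dp":[0,0,0],"angular":[0,0,0]},{"dp":[0,0,0],"angular":[0,0,0]}]'
python3 - <<'E'
from snap import *
a=shot("scene","8",(380,130,500,250),5);cv2.imwrite("pics/g8.png",a)
E
```

```text
t: 30.35
tcp_pos: [0.5751, 0.2499, 0.033]
tool_rot: [0.991, 0.134, -0.001, -0.0]
force: [-15.6, -30.6, 31.4]
finger_gap: 0.12
gripper_force: 103.7
```

View pics/g8.png

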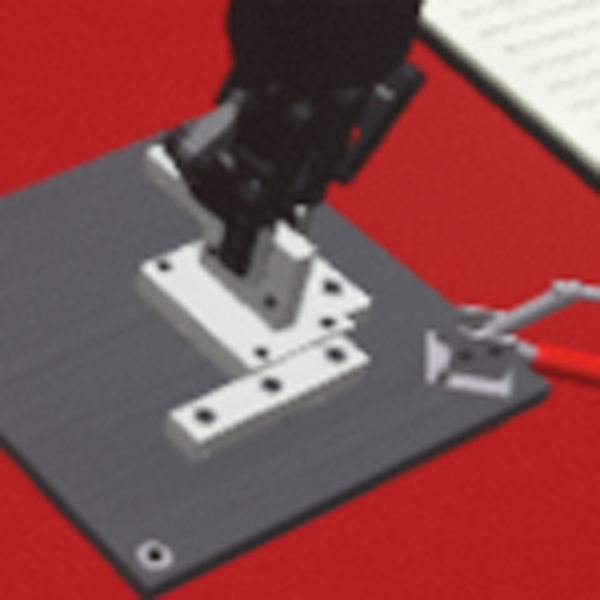

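The bracket lies flat. Its short end is against the short fence along the line (250,365)-(355,325), and its long side is flush with the long fence near (330,290). The push is about 23 N on each fence and steady, so I'm handing in.

```bash
python3 -c "
from station import order
print(order.sign_off())"
```

```text
the job is handed in; nothing more can be done
None
```

The job is handed in at about 30 s: both bottles stand upright in their own caddy cells, and the bracket is held flat in the jig corner with about 23 N on each fence; the first grip on the yellow bottle was too high and I redid it before lifting.

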